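# Clamp a glued rubber stamp with a star wheel

## Robot

A 7-joint arm with a two-finger parallel gripper is mounted at the origin on a cart in front of the work surface, level with it; the furniture and walls round the work are solid. World frame = base frame: x ahead of the robot, y to its left, z up, the work surface at z = 0. Lengths are in m, angles in rad, forces in N, time in s.
With the tool pointing down it reaches from about 0.35 to 0.9 m from the base axis. Payload 8.1 kg.
Tool frame: the origin (TCP) lies midway between the tips of the shut fingers; the grasp point (between the pads) lies 19 mm behind it; z points along the fingers, y is the line along which they close (so a half turn about z gives the same grasp; the last joint's range is limited). The gripper opens to 92 mm and grips with 3 to 60 N. Pads are 19 mm wide; open, the fingers measure 130 mm over their backs; the gripper's body (75 mm by 190 mm) begins 47 mm behind the grasp point.
Start: joints at [-0.103, 0.434, 0.025, 1.573, -0.012, 1.134, -0.075], TCP at [0.625, -0, 0.227] pointing down, gripper open.
Joint ranges: [-2.62, 2.62], [-0.44, 2.09], [-1.27, 1.32], [0.08, 2.57], [-1.32, 4.46], [0.12, 2], [-2.74, 2.74]. Speed limits (rad/s): [2.22, 2.22, 3.01, 3.01, 3.14, 3.14, 3.14].

## Interface

Orientations are given as a rotation vector (axis times angle).
In Python, from cell import arm gives the robot as it stands.
- The arm moves only by the tool send_rows, never from a script. Its argument "increments" is a list of rows, each a list of 3 entries, a list of its own where there are three numbers: the finger opening in cm, from 0 to 9.18, then the shift along the tool's x, y, z in cm, then the turn, a rotation vector about the tool's x, y, z in rad. A call has 1 to 5 rows; each row shifts and turns the commanded pose from where the row before left it, along the tool's axes as they then stand; what a row does not reach is not made up. A row lasts 1/10 s, in which the tool goes at most 50 mm and 8.59 degrees, less where a joint would pass 70% of its speed; a pose out of reach is approached as far as the arm can. A call is refused whole if a number of a shift passes 5 or a number of a turn 0.15, either way. A call with a gripper value outside its range is refused whole. The fingers move at their own pace and stop on an object; "force" is the grip in N (left out, the last holds). Time passes only in rows, so rows that do not move let the fingers close. It gives the time, the measured TCP pose, the force, the opening and the grip force at its end, in the units of the state.
- arm.observe(): the state, without advancing time (a new reading comes with each control period).
- arm.get_image(name): name is "scene" or "side" or "wrist"; returns the picture (384x512x3 uint8, red, green, blue); there is no depth.
- arm.camera_params(name): a dict with "camera_matrix" (3x3 intrinsics, pixels), "k1" (the pictures are not rectified: a ray, as slopes to the right and down, at radius r is drawn at 1 + k1 r^2 times it, then the intrinsics apply), "R" (3x3) and "t" (3): a world point X has camera coordinates R X + t. Camera axes: x right, y down, z forward; pixel columns grow to the right and rows downward; lengths in m; the calibration is good to about 2 mm. A picture is of the moment at which its call begins: read the wrist's pose just before it. camera_params takes no time and is no camera call; for the wrist camera it gives the pose at the moment of the call.
- arm.sign_off(): hands the job in; it is judged then, once.
The state is a dict: "clock": time; "joints": joint angles; "dq": joint speeds; "joint_efforts": joint torques, N m; "position": TCP position; "ee_rot": TCP orientation; "force": force on the tool from outside, world axes, zero at the start; "ft_torque": the same for the moment, N m; "width": opening from 0.0 (shut) to 1.0 (fully open); "gripper_force": force on a finger pad.
Only numpy, scipy, OpenCV 4.12 (cv2) and the standard library are available. Lean on these libraries where they do the work, as an engineer would, in place of code of your own. Each camera call takes 0.05 s, during which the arm holds its last target. There are 200 camera calls.

## Task

The wooden block of the rubber stamp has just been glued: stand the stamp upright on the bed of the small blue clamp, about in the middle of the jaws' width and with the long sides of its block facing the two jaws, and let go of it. Then close the jaw by pushing the star wheel round gently, spoke after spoke (never pushing on the jaw itself), feeling the wheel stiffen as the jaw meets the block, and leave the block clamped with about 15 N: clearly held, and never squeezed as hard as 30 N. Leave the other things where they are.

Things in the scene. Friction and masses are not known exactly. Their poses are not given: they have to be found in the camera images.
- stamp: Rubber stamp, wooden block and dark red turned handle, 50 g, 67 mm high, upright. Origin: centre of the block's underside, z up. The block is 28 mm (its x) by 56 mm (its y), 12 mm high. The round handle stands on its centre: waist 18 mm thick from 12 to 34 mm height, bulb up to 26 mm thick from 34 to 67 mm; it can be gripped at about 50 mm height.
- clamp: Small glue clamp fixed to the desk: plywood bed 112 mm (x) by 264 mm (y), blue housing with the star wheel at its -y end, blue fixed end at +y. Origin: centre of its underside on the desk; z up. Bed top at z = 18 mm. Two 8 mm guide rods along y at x = -42 and +42 mm, tops at z = 31 mm. Housing: y = -125 to -55 mm, top at z = 48 mm.
- clamp_bed (a point): Point on the bed's top between the jaws (x = 0, y = 70, z = 18 mm of the clamp). The jaws face each other along the clamp's y, are 90 mm wide (x) and reach from 2 to 16 mm above the bed; the blue blocks behind them reach 24 mm above it.
- fixed_end (a point): Fixed jaw: point on the clamp's axis 27 mm above the desk, where the front of its steel pad lies when screwed right in (y = 105 mm of the clamp). A setscrew has the pad 0 to 10 mm farther out (towards -y); how far differs each time and is not reported.
- clamp_slide: Blue slide with the moving jaw, driven by the star wheel through a rack and pinion. The jaw is a steel plate on two springs on its front (together 4 N per mm of compression, slack when free). The jaw's front, when free, is at y = 23 mm + 20 mm x (star_wheel in rad) of the clamp. Origin: on the clamp's axis at desk height, 23 mm behind (-y) that front; axes as the clamp's.
- star_wheel (a joint): Angle of the star wheel (rad): start 0 to 0.5, stops at -0.2 and 3.8. Grows clockwise seen from above, which closes the jaw (20 mm per rad). At 0 the spoke with the red ball points along the clamp's -y. It stays where left: friction 0.56 N m (9.3 N at 60 mm radius), plus 0.020 N m per newton of clamping (15 N clamped: 14.3 N at 60 mm). Over 28 N it slips back.
- wheel_center (a point): Centre of the star wheel, on its upright axis (x = 0, y = -90 mm of the clamp), at mid height of the spokes, 78 mm above the desk. Five steel spokes 10 mm thick, 72 degrees apart, reach to 74 mm radius with 18 mm balls on the ends (one red, four black). The hub is 38 mm thick, its top 91 mm above the desk.
- tape_1: Roll of tan adhesive tape lying flat, 104 mm across, 25 mm high; bystander. Origin: centre of its underside.
- ink_pad: Green ink pad tin, 62 x 92 x 18 mm; bystander. Origin: centre of its underside.
- glass_weight: Round blue-green glass paperweight, 72 mm across, 49 mm high; bystander. Origin: centre of its underside.
- mug: White mug with dark stripes, 86 x 120 x 90 mm; bystander. Origin: centre of its underside.
Not all that is in view belongs to the job. Leave any orange or turquoise look-alike of the stamp alone.

How it is judged:
By the outcome, as a careful person would: the job done as asked, in the order asked, and still so for the second after the job is handed in, with the robot touching nothing.
It also fails if it takes over 70 s, if anything falls off the work surface, if the arm or the gripper's body presses on something with over 40 N, if the wrist force passes 120 N, or if a joint passes its speed limit or range.

## Working session

There is one attempt and no reset: what is moved stays moved. The work goes in short steps, Python scripts to look and compute and a tool call to move; the robot and the scene stay as the last step left them, time stands still between calls to the robot, and variables do not carry over. Pictures are saved under pics/ and viewed, at most 10 in all, crops included, and the job is handed in when it is done.

Besides the shell and the picture viewer there is one more tool, called after ">>>" as name(argument=value, ...) on one line, values as JSON. send_rows: Moves the arm, as the interface text tells. Its arguments: {"type":"object","properties":{"increments":{"type":"array"},"force":{"type":"number"}},"required":["increments"]}

```bash
ls; mkdir -p pics; cat > h.py <<'E'
import numpy as np, cv2
from cell import arm
from scipy.spatial.transform import Rotation as Ro
def snap(n,f):
    im=arm.get_image(n); cv2.imwrite(f'pics/{f}.png',im[:,:,::-1]); return im
def pix2pt(p,u,v,z):
    K=np.array(p['camera_matrix']);R=np.array(p['R']);t=np.array(p['t'])
    d=np.linalg.solve(K,[u,v,1.])[:2]; s=d.copy()
    for _ in range(20): s=d/(1+p['k1']*(s@s))
    r=R.T@np.array([s[0],s[1],1]); c=-R.T@t
    return c+r*(z-c[2])/r[2]
def pt2pix(p,X):
    K=np.array(p['camera_matrix']);c=np.array(p['R'])@np.array(X)+np.array(p['t'])
    s=c[:2]/c[2]; s=s*(1+p['k1']*(s@s)); return (K@[s[0],s[1],1])[:2]
E
python3 - <<'E'
from h import *
a=snap('scene','scene0');b=snap('side','side0')
o=arm.observe();print(o)
import json
for n in('scene','side','wrist'):
    p=arm.camera_params(n);print(n,p)
w=snap('wrist','wrist0')
cv2.imwrite('pics/all0.png',cv2.resize(np.vstack([np.hstack([a,b])]),(800,300))[:,:,::-1])
E
```

```text
pics
{'clock': 0.1, 'joints': array([-0.10258606,  0.43514859,  0.02499183,  1.57397949, -0.01159426,
        1.13399873, -0.0750942 ]), 'dq': array([ 0.00026116, -0.00237523,  0.00106386, -0.00334776,  0.00226527,
        0.00121   , -0.0003523 ]), 'joint_efforts': array([ 2.76666542e-03, -6.69124532e+01,  9.87763703e-01, -3.15145969e+01,
       -6.05509384e-02,  3.73947364e-02,  1.19628339e-04]), 'position': array([ 6.24555753e-01, -7.31328994e-05,  2.26036892e-01]), 'ee_rot': array([-2.22092126e+00, -2.22071831e+00,  1.68970264e-03]), 'force': array([ 0.47456124, -0.69181065, -1.07895248]), 'ft_torque': array([-0.02100727, -0.0564396 , -0.01770002]), 'gripper_force': 0.0, 'width': 1.0022998365842406}
scene {'camera_matrix': array([[419.22647362,   0.        , 255.73204058],
       [  0.        , 419.22647362, 186.61684789],
       [  0.        ,   0.        ,   1.        ]]), 'k1': -0.1375271729255444, 'R': array([[ 0.29470543, -0.9555703 , -0.00584014],
       [-0.65382447, -0.19718004, -0.73050229],
       [ 0.69689474,  0.21910142, -0.68288527]]), 't': array([-0.19364037,  0.44
[... 176 characters left out ...]
      ,   1.        ]]), 'k1': -0.04075228455021825, 'R': array([[-0.21217576, -0.97714731,  0.01282899],
       [-0.62293413,  0.12512438, -0.77220266],
       [ 0.75295054, -0.1718343 , -0.63524677]]), 't': array([0.13740963, 0.41784404, 0.8147552 ])}
wrist {'camera_matrix': array([[285.18050498,   0.        , 252.59073214],
       [  0.        , 285.18050498, 193.17157292],
       [  0.        ,   0.        ,   1.        ]]), 'k1': 0.014947749182695615, 'R': array([[ 9.99999587e-01, -6.42457957e-05, -9.06598112e-04],
       [ 1.77495729e-04, -9.64487032e-01,  2.64130147e-01],
       [-8.91371374e-04, -2.64130198e-01, -9.64486622e-01]]), 't': array([-0.62178067, -0.03208595,  0.38950489])}
```

```bash
python3 - <<'E'
import cv2
for n in('scene0','side0'):
    cv2.imwrite(f'pics/{n}b.png',cv2.resize(cv2.imread(f'pics/{n}.png'),(800,600),interpolation=cv2.INTER_CUBIC))
E
```

```text
(no output)
```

View pics/scene0b.png

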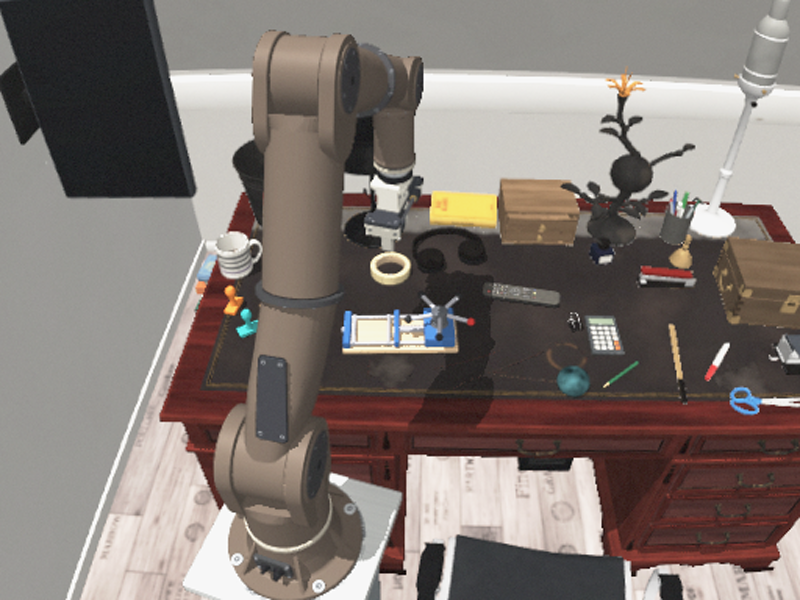

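View pics/side0b.png

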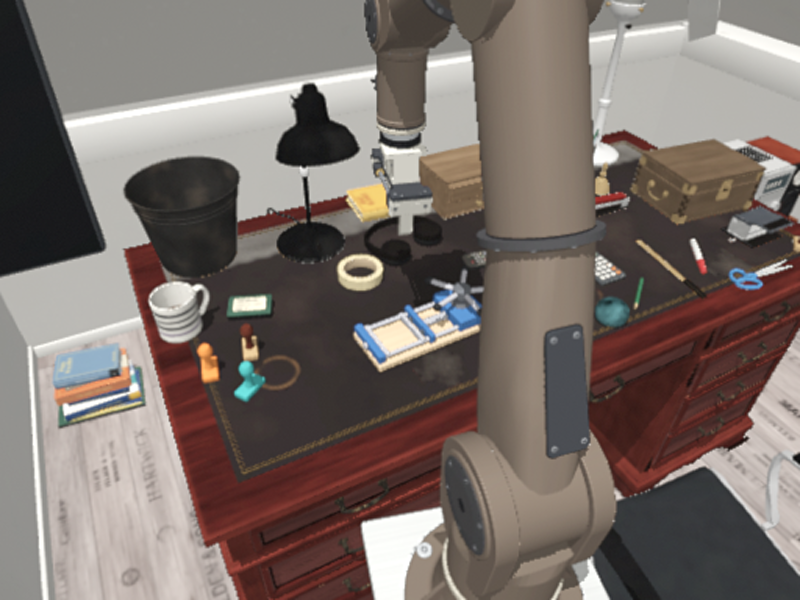

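```bash
python3 - <<'E'
import cv2,numpy as np
a=cv2.imread('pics/side0.png')[180:270,120:220]; b=cv2.imread('pics/scene0.png')[180:232,210:310]
f=lambda x,k:cv2.resize(x,None,fx=k,fy=k,interpolation=cv2.INTER_CUBIC)
A=f(a,4);B=f(b,4)
C=np.zeros((600,800,3),np.uint8);C[:360,:400]=A;C[:208,400:800]=B
c=cv2.imread('pics/side0.png')[175:240,220:310];D=f(c,4);C[340:600,410:770]=D
cv2.imwrite('pics/crop1.png',C)
E
```

```text
(no output)
```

View pics/crop1.png

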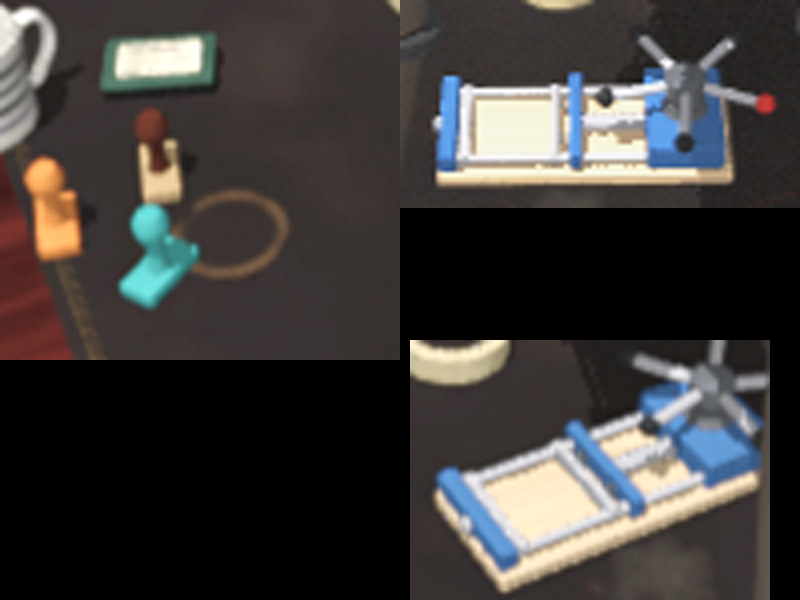

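```bash
python3 - <<'E'
from h import *
s=arm.camera_params('side');c=arm.camera_params('scene')
S=lambda x,y,z:print('side',pix2pt(s,120+x/4,180+y/4,z).round(4))
S2=lambda x,y,z:print('side2',pix2pt(s,220+(x-410)/4,175+(y-340)/4,z).round(4))
C=lambda x,y,z:print('scene',pix2pt(c,210+(x-400)/4,180+y/4,z).round(4))
S(151,122,.052);S(143,202,0);S(182,199,0);S(140,178,.012);S(180,172,.012);S(160,168,.012)
print('clamp')
C(685,75,.091);C(766,104,.078);C(436,184,0);C(733,183,0);C(604,97,.078);C(684,142,.078)
S2(712,372,.091);S2(650,425,.078);S2(435,497,.018);S2(500,592,0);S2(760,487,0)
E
```

```text
side [0.5648 0.3134 0.052 ]
side [0.5332 0.3277 0.    ]
side [0.5305 0.2983 0.    ]
side [0.5474 0.3279 0.012 ]
side [0.548  0.2975 0.012 ]
side [0.5555 0.3125 0.012 ]
clamp
scene [ 0.5579 -0.1254  0.091 ]
scene [ 0.5562 -0.1999  0.078 ]
scene [0.4478 0.074  0.    ]
scene [ 0.5264 -0.1817  0.    ]
scene [ 0.5234 -0.0611  0.078 ]
scene [ 0.4914 -0.1424  0.078 ]
side2 [ 0.5649 -0.1207  0.091 ]
side2 [ 0.5267 -0.06    0.078 ]
side2 [0.5431 0.1069 0.018 ]
side2 [ 0.4497  0.0733 -0.    ]
side2 [ 0.5213 -0.1561  0.    ]
```

>>> send_rows(increments=[[5, [3, -0.6, 0], [0, 0, 0]], [5, [4, -0.8, 0], [0, 0, 0]], [5, [4, -0.8, 0], [0, 0, 0]], [5, [4, -0.8, 0], [0, 0, 0]], [5, [4, -0.8, 0], [0, 0, 0]]])

```text
clock: 0.65
position: [0.5864, 0.1914, 0.2265]
ee_rot: [-2.222, -2.221, 0.001]
force: [1.7, 0.8, 0.7]
width: 0.612
gripper_force: 0.0
```

>>> send_rows(increments=[[5, [4, -0.8, 0], [0, 0, 0]], [5, [4, -0.8, 0], [0, 0, 0]], [5, [3, -0.6, 1], [0, 0, 0]], [5, [0.5, 0, 1], [0, 0, 0]], [5, [0, 0, 0], [0, 0, 0]]])

```text
clock: 1.15
position: [0.5636, 0.3057, 0.2048]
ee_rot: [-2.218, -2.224, 0.005]
force: [0.0, -1.2, 0.2]
width: 0.544
gripper_force: 0.0
```

```bash
python3 - <<'E'
from h import *
o=arm.observe();p=arm.camera_params('wrist');a=snap('wrist','w1')
print(o['position'],o['ee_rot'],o['clock'],o['width']);np.save('w1.npy',p,allow_pickle=True)
cv2.imwrite('pics/w1b.png',cv2.resize(a,(800,600),interpolation=cv2.INTER_CUBIC)[:,:,::-1])
E
```

```text
[0.56363774 0.30568274 0.20477293] [-2.21810715 -2.22352355  0.0048653 ] 1.15 0.543999257637659
```

View pics/w1b.png

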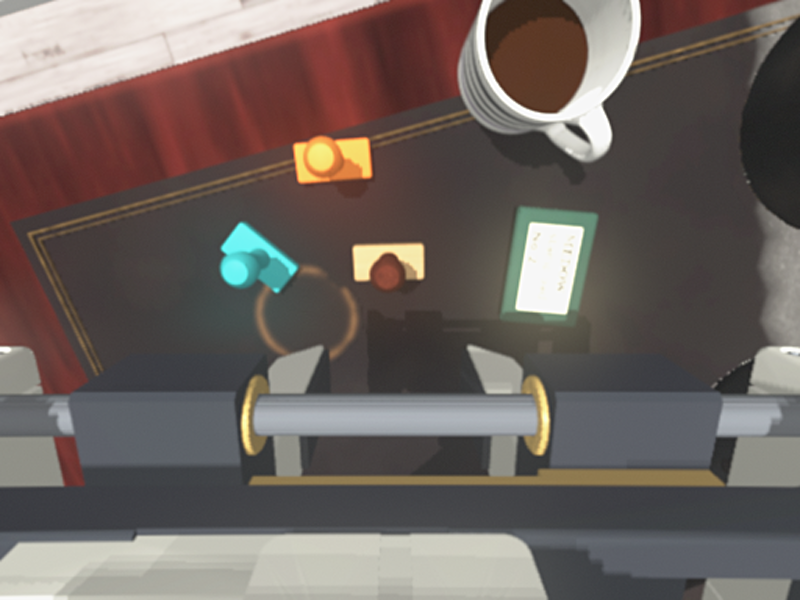

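The dark‑red stamp sits at about (389,262), in 800-px scale. Its block corners are at (352,244), (424,243), (425,281) and (354,281), and the bulb is at (388,271).

```bash
python3 - <<'E'
from h import *
p=np.load('w1.npy',allow_pickle=True).item()
W=lambda x,y,z:pix2pt(p,x*.64,y*.64,z).round(4)
c=[W(*q,.012) for q in[(352,244),(424,243),(425,281),(354,281)]]
print(np.array(c),np.mean(c,0),W(388,271,.053))
d=c[1]-c[0]+c[2]-c[3];print(np.degrees(np.arctan2(d[1],d[0])),np.linalg.norm(c[1]-c[0]),np.linalg.norm(c[2]-c[1]))
print('teal',W(238,268,.053),'or',W(322,157,.053),'cup',W(560,60,.09))
E
```

```text
[[0.527  0.3285 0.012 ]
 [0.5836 0.3294 0.012 ]
 [0.585  0.2989 0.012 ]
 [0.5279 0.2987 0.012 ]] [0.555875 0.313875 0.012   ] [0.556  0.3153 0.053 ]
0.5542954374257505 0.05660715502478462 0.03053211424058284
teal [0.4503 0.3171 0.053 ] or [0.5126 0.3916 0.053 ] cup [0.651  0.4406 0.09  ]
```

>>> send_rows(increments=[[5, [0.45, -0.4, 2], [0, 0, 0]], [5, [0.45, -0.4, 3.5], [0, 0, 0]], [5, [0, 0, 4], [0, 0, 0]], [5, [0, 0, 4], [0, 0, 0]], [5, [0, 0, 2.5], [0, 0, 0]]])

```text
clock: 1.7
position: [0.5571, 0.3108, 0.0445]
ee_rot: [2.224, 2.218, -0.004]
force: [-0.3, -0.1, -0.3]
width: 0.544
gripper_force: 0.0
```

>>> send_rows(increments=[[5, [0, 0, 1.2], [0, 0, 0]], [5, [0, 0, 0.2], [0, 0, 0]], [2.4, [0, 0, 0], [0, 0, 0]], [2, [0, 0, 0], [0, 0, 0]], [2, [0, 0, 0], [0, 0, 0]]], force=12)

```text
clock: 2.2
position: [0.558, 0.3144, 0.0343]
ee_rot: [2.221, 2.221, 0.004]
force: [-0.3, 0.3, 0.3]
width: 0.335
gripper_force: 0.0
```

>>> send_rows(increments=[[2, [0, 0, 0], [0, 0, 0]], [2, [0, 0, 0], [0, 0, 0]], [2, [0, 0, 0], [0, 0, 0]]])

```text
clock: 2.5
position: [0.5576, 0.3144, 0.0339]
ee_rot: [2.221, 2.221, 0.003]
force: [-0.5, -0.4, 6.8]
width: 0.257
gripper_force: 12.0
```

>>> send_rows(increments=[[3.5, [0, 0, 0], [0, 0, 0]], [3.5, [0, 0, 0.3], [0, 0, 0]], [3.5, [0, 0, 0.3], [0, 0, 0]], [2, [0, 0, 0], [0, 0, 0]], [2, [0, 0, 0], [0, 0, 0]]])

```text
clock: 3.0
position: [0.5569, 0.3138, 0.0264]
ee_rot: [-2.221, -2.221, 0.001]
force: [0.5, 0.2, -1.2]
width: 0.263
gripper_force: 12.2
```

>>> send_rows(increments=[[2, [0, 0, 0], [0, 0, 0]], [2, [0, 0, 0], [0, 0, 0]], [2, [0, 0, 0], [0, 0, 0]]], force=15)

```text
clock: 3.3
position: [0.557, 0.314, 0.0267]
ee_rot: [-2.222, -2.221, -0.0]
force: [0.0, -0.2, -0.1]
width: 0.261
gripper_force: 15.0
```

>>> send_rows(increments=[[2, [0, 0, -2], [0, 0, 0]], [2, [0, 0, -4], [0, 0, 0]], [2, [0, 0, -4.5], [0, 0, 0]], [2, [-2, 0, -4], [0, 0, 0]], [2, [-3.5, 0.1, -3], [0, 0, 0]]])

```text
clock: 3.8
position: [0.5578, 0.2618, 0.2046]
ee_rot: [-2.216, -2.226, -0.006]
force: [1.6, 0.2, -0.1]
width: 0.257
gripper_force: 15.0
```

>>> send_rows(increments=[[2, [-4.5, 0.1, -2], [0, 0, 0]], [2, [-4.5, 0.2, -1], [0, 0, 0]], [2, [-4.5, 0.2, -1], [0, 0, 0]], [2, [-4.5, 0.2, 0], [0, 0, 0]], [2, [-4.5, 0.2, 0], [0, 0, 0]]])

```text
clock: 4.3
position: [0.567, 0.0322, 0.2425]
ee_rot: [2.221, 2.221, 0.002]
force: [0.1, -0.5, -1.4]
width: 0.257
gripper_force: 15.0
```

>>> send_rows(increments=[[2, [-4.5, 0.2, 0], [0, 0, 0]], [2, [-4.5, 0.1, 0], [0, 0, 0]], [2, [-4.5, 0, 0], [0, 0, 0]], [2, [-2.5, 0, 0], [0, 0, -0.14]], [2, [-1, 0, 0], [0, 0, -0.14]]])

```text
clock: 4.8
position: [0.5706, -0.1402, 0.2418]
ee_rot: [1.889, 2.509, -0.002]
force: [1.4, 0.2, -0.2]
width: 0.257
gripper_force: 15.0
```

>>> send_rows(increments=[[2, [0, 0, 0], [0, 0, 0]], [2, [0, 0, 0], [0, 0, 0]]])

```text
clock: 5.0
position: [0.5713, -0.1352, 0.2417]
ee_rot: [-1.895, -2.505, -0.001]
force: [-1.0, 0.9, -1.1]
width: 0.257
gripper_force: 15.0
```

```bash
python3 - <<'E'
from h import *
o=arm.observe();p=arm.camera_params('wrist');a=snap('wrist','w2')
print(o['position'],o['ee_rot'],o['clock'],o['width'],Ro.from_rotvec(o['ee_rot']).as_matrix().round(3));np.save('w2.npy',p,allow_pickle=True)
cv2.imwrite('pics/w2b.png',cv2.resize(a,(800,600),interpolation=cv2.INTER_CUBIC)[:,:,::-1])
E
```

```text
[ 0.57133473 -0.1352315   0.24168068] [-1.89462633e+00 -2.50539392e+00 -8.57532379e-04] 5.0 0.2570398097459041 [[-0.272  0.962 -0.   ]
 [ 0.962  0.272  0.001]
 [ 0.001  0.    -1.   ]]
```

View pics/w2b.png

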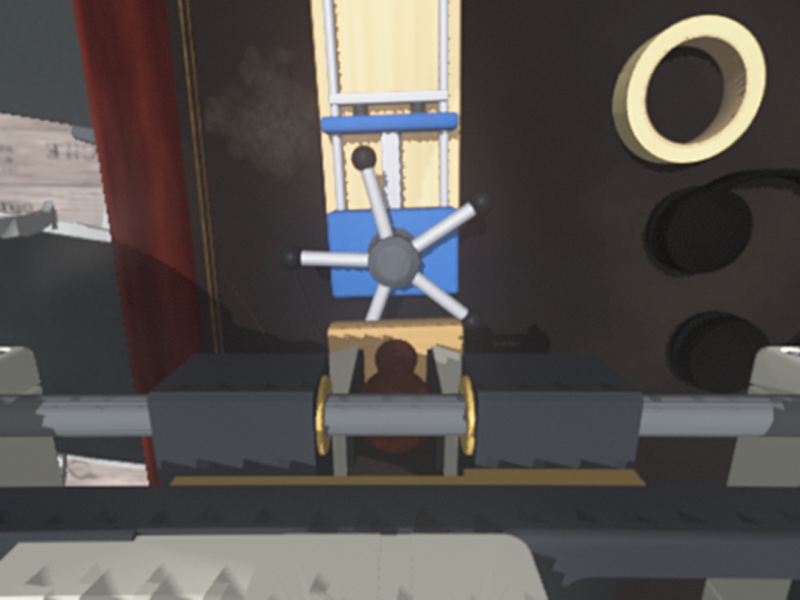

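The wheel hub top is at (393,260), with balls at (364,157), (483,202) and (291,257). The red spoke is hidden at the lower left. The housing corners are (328,211), (459,208), (458,294) and (331,297). The moving jaw's front edge is at row ~93, and the held stamp is visible at the bottom.

```bash
python3 - <<'E'
from h import *
p=np.load('w2.npy',allow_pickle=True).item()
W=lambda x,y,z:pix2pt(p,x*.64,y*.64,z)
hub=W(393,260,.091);b=[W(*q,.078) for q in[(364,157),(483,202),(291,257),(472,318)]]
from scipy.optimize import least_squares
bb=np.array(b)[:,:2]
r=least_squares(lambda v:np.hypot(*(bb-v).T)-.076,hub[:2]);print('hub',hub.round(4),'fit',r.x.round(4),r.fun.round(4))
print('ang',[np.degrees(np.arctan2(*(q-r.x)[::-1])).round(1) for q in bb])
H=np.array([W(*q,.048) for q in[(328,211),(459,208),(458,294),(331,297)]]);print('housing',H.round(4),H.mean(0).round(4))
f=H[1]-H[0];g=H[0]-H[3]+H[1]-H[2];print(np.degrees(np.arctan2(f[1],f[0])),np.degrees(np.arctan2(-g[0],g[1])),np.linalg.norm(f))
P=np.array([W(331,94,.034),W(447,92,.034)]);print('pad',P.round(4))
B=np.array([W(321,118,.042),W(458,114,.042)]);f=B[1]-B[0];print('bar',np.degrees(np.arctan2(f[1],f[0])),B.round(4))
e=np.array([W(312,0,.018),W(327,200,.018)]);f=e[0]-e[1];print('bed edge L',np.degrees(np.arctan2(-f[0],f[1])),e.round(4))
e=np.array([W(462,0,.018),W(461,200,.018)]);f=e[0]-e[1];print('bed edge R',np.degrees(np.arctan2(-f[0],f[1])),e.round(4))
E
```

```text
hub [ 0.5631 -0.1182  0.091 ] fit [ 0.5641 -0.121 ] [-0.0013 -0.0002 -0.0017 -0.0023]
ang [np.float64(121.3), np.float64(49.3), np.float64(-166.4), np.float64(-20.4)]
housing [[ 0.5063 -0.1023  0.048 ]
 [ 0.6031 -0.0726  0.048 ]
 [ 0.6235 -0.138   0.048 ]
 [ 0.5248 -0.1685  0.048 ]] [ 0.5644 -0.1204  0.048 ]
17.08735110256367 16.44167745978973 0.10126299420945148
pad [[ 0.4867 -0.0193  0.034 ]
 [ 0.5701  0.0058  0.034 ]]
bar 17.368391616077705 [[ 0.4847 -0.0383  0.042 ]
 [ 0.5821 -0.0078  0.042 ]]
bed edge L 17.808394216664134 [[ 0.4555  0.041   0.018 ]
 [ 0.4997 -0.0969  0.018 ]]
bed edge R 17.87112653646298 [[ 0.5628  0.0714  0.018 ]
 [ 0.6073 -0.0665  0.018 ]]
```

```bash
python3 - <<'E'
from h import *
p=np.load('w2.npy',allow_pickle=True).item()
W=lambda x,y,z:pix2pt(p,x*.64,y*.64,z)
R=Ro.from_rotvec([-1.89462633,-2.50539392,-8.57532379e-04]).as_matrix();T=np.array([.57133,-.13523,.24168])
for q in[(328,322,.227),(463,319,.227),(396,350,.277)]: print((R.T@(W(*q)-T)).round(4))
g=np.array([.5161,.0343,.0]);print('move tool cm',(R.T@(g-T)*100).round(2))
E
```

```text
[ 0.0169 -0.0293  0.0147]
[0.0182 0.0255 0.0147]
[ 0.0245 -0.0019 -0.0353]
move tool cm [17.8  -0.7  24.18]
```

>>> send_rows(increments=[[2, [3, -0.1, 0], [0, 0, 0]], [2, [4.5, -0.1, 0], [0, 0, 0]], [2, [4.5, -0.1, 1], [0, 0, 0]], [2, [3.6, -0.1, 2], [0, 0, 0]], [2, [2, -0.1, 3], [0, 0, 0]]])

```text
clock: 5.55
position: [0.5177, 0.0372, 0.1827]
ee_rot: [1.886, 2.511, 0.006]
force: [0.2, 0.1, -0.7]
width: 0.255
gripper_force: 15.0
```

>>> send_rows(increments=[[2, [0, 0, 4], [0, 0, 0]], [2, [0, 0, 4], [0, 0, 0]], [2, [0, 0, 3], [0, 0, 0]], [2, [0, 0, 1.5], [0, 0, 0]], [2, [0, 0, 0.5], [0, 0, 0]]])

```text
clock: 6.05
position: [0.5166, 0.0332, 0.0502]
ee_rot: [-1.889, -2.507, 0.003]
force: [-0.3, 0.3, -0.6]
width: 0.259
gripper_force: 15.0
```

>>> send_rows(increments=[[2, [0, 0, 0], [0, 0, 0]], [2, [0, 0, 0.2], [0, 0, 0]], [2, [0, 0, 0.1], [0, 0, 0]]])

```text
clock: 6.35
position: [0.5187, 0.0322, 0.0497]
ee_rot: [1.889, 2.508, 0.002]
force: [-0.2, 0.2, -1.0]
width: 0.255
gripper_force: 15.0
```

>>> send_rows(increments=[[2, [0, 0, 0.1], [0, 0, 0]], [2, [0, 0, 0.1], [0, 0, 0]], [2, [0, 0, 0], [0, 0, 0]]])

```text
clock: 6.65
position: [0.518, 0.0318, 0.0469]
ee_rot: [1.89, 2.509, 0.0]
force: [-0.1, -0.0, -0.5]
width: 0.255
gripper_force: 15.0
```

>>> send_rows(increments=[[2, [0, 0, 0.1], [0, 0, 0]], [2, [0, 0, 0.1], [0, 0, 0]], [2, [0, 0, 0], [0, 0, 0]]])

```text
clock: 6.95
position: [0.5178, 0.0318, 0.0446]
ee_rot: [-1.89, -2.509, 0.0]
force: [-0.0, -0.2, -0.3]
width: 0.258
gripper_force: 15.0
```

>>> send_rows(increments=[[2, [0, 0, 0.1], [0, 0, 0]], [2, [0, 0, 0.1], [0, 0, 0]], [2, [0, 0, 0], [0, 0, 0]]])

```text
clock: 7.25
position: [0.5186, 0.032, 0.0436]
ee_rot: [1.889, 2.509, 0.002]
force: [-2.4, 0.5, 12.2]
width: 0.256
gripper_force: 15.0
```

>>> send_rows(increments=[[2, [0, 0, -0.1], [0, 0, 0]], [2.6, [0, 0, 0], [0, 0, 0]], [4.5, [0, 0, 0], [0, 0, 0]], [4.5, [0, 0, 0], [0, 0, 0]], [4.5, [0, 0, -0.5], [0, 0, 0]]])

```text
clock: 7.75
position: [0.5174, 0.0318, 0.0483]
ee_rot: [-1.889, -2.509, 0.002]
force: [0.4, -0.3, -0.2]
width: 0.476
gripper_force: 0.0
```

>>> send_rows(increments=[[4.5, [0, 0, -3], [0, 0, 0]], [4.5, [0, 0, -4.5], [0, 0, 0]], [4.5, [0, 0, -4.5], [0, 0, 0]], [4.5, [-3, 0, -4], [0, 0, 0]], [4.5, [-4, 0, -1.5], [0, 0, 0]]])

```text
clock: 8.25
position: [0.5391, -0.0339, 0.2286]
ee_rot: [1.881, 2.51, 0.008]
force: [1.5, 0.3, -0.4]
width: 0.491
gripper_force: 0.0
```

>>> send_rows(increments=[[2, [-3, 0, 0], [0, 0, 0]], [0, [-1, 0, 0], [0, 0, 0]], [0, [0, 0, 0], [0, 0, 0]]])

```text
clock: 8.55
position: [0.5482, -0.0755, 0.2237]
ee_rot: [1.894, 2.507, -0.001]
force: [-0.4, -0.2, 0.1]
width: 0.279
gripper_force: 0.0
```

```bash
python3 - <<'E'
from h import *
o=arm.observe();p=arm.camera_params('wrist');a=snap('wrist','w3')
print(o['position'],o['ee_rot'],o['clock'],o['width'],o['joints']);np.save('w3.npy',p,allow_pickle=True)
cv2.imwrite('pics/w3b.png',cv2.resize(a,(800,600),interpolation=cv2.INTER_CUBIC)[:,:,::-1])
E
```

```text
[ 0.54820598 -0.07547954  0.22366437] [ 1.89354033e+00  2.50681206e+00 -7.97899040e-04] 8.55 0.27885861885797214 [ 0.04352199  0.32244317 -0.00463241  1.75321775  0.00215347  1.06622573
  0.31504037]
```

View pics/w3b.png

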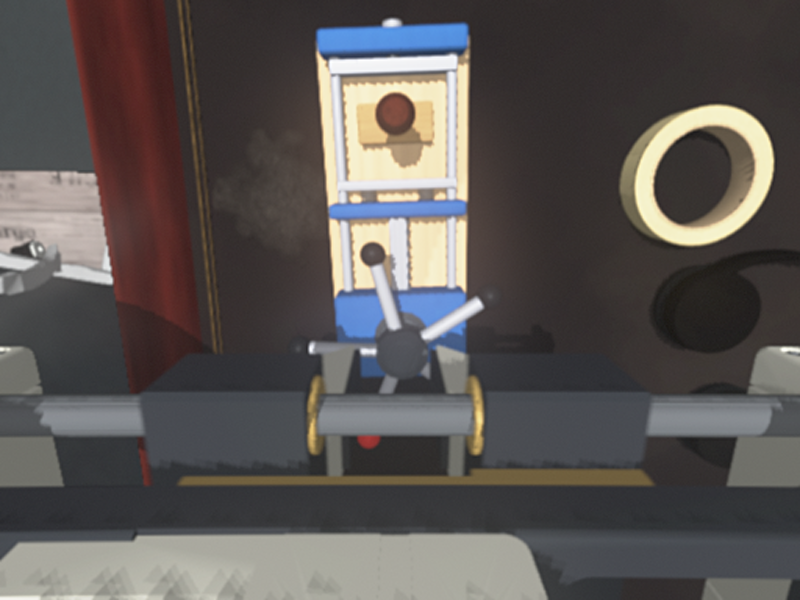

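The stamp stands upright between the jaws: block (359,102)–(433,146), fixed pad's front edge row ~73, and moving jaw's front row ~182. It is centred and parallel.

```bash
cat >> h.py <<'E'
WC=np.array([.564,-.1205]);A=np.radians(17.2);YH=np.array([-np.sin(A),np.cos(A)]);XH=np.array([np.cos(A),np.sin(A)])
ORG=WC+.09*YH
def clamp(q): d=np.array(q)[:2]-ORG; return np.array([d@XH,d@YH])*1000
E
python3 - <<'E'
from h import *
p=np.load('w3.npy',allow_pickle=True).item()
W=lambda x,y,z:pix2pt(p,x*.64,y*.64,z)
for n,q in dict(c1=(359,102,.03),c2=(432,101,.03),c3=(433,145,.03),c4=(360,146,.03),fixL=(331,73,.034),fixR=(456,70,.034),movL=(339,182,.034),movR=(456,180,.034),ball=(372,253,.078),ball2=(488,300,.078),hub=(403,347,.091)).items():
    x=W(*q);print(n,x.round(4),clamp(x).round(1), np.degrees(np.arctan2(*(x[:2]-WC)[::-1])).round(1))
E
```

```text
c1 [0.4866 0.0388 0.03  ] [-26.9  85.1] 115.9
c2 [0.5373 0.0539 0.03  ] [26.1 84.5] 98.7
c3 [0.5469 0.0254 0.03  ] [26.8 54.4] 96.7
c4 [0.4949 0.0099 0.03  ] [-27.5  55. ] 117.9
fixL [0.4633 0.051  0.034 ] [-45.5 103.6] 120.4
fixR [0.5475 0.077  0.034 ] [ 42.7 103.5] 94.8
movL [ 0.4865 -0.0194  0.034 ] [-44.1  29.5] 127.5
movR [0.5706 0.0061 0.034 ] [43.8 28.9] 87.0
ball [ 0.5246 -0.057   0.078 ] [-18.9 -17.7] 121.9
ball2 [ 0.6118 -0.0669  0.078 ] [ 61.6 -52.9] 48.3
hub [ 0.5625 -0.1124  0.091 ] [  0.9 -81.8] 100.8
```

>>> send_rows(increments=[[0, [-2.2, -1.4, 0], [0, 0, 0]], [0, [-2.5, -1.5, 2], [0, 0, 0]], [0, [-2, -1.2, 3], [0, 0, 0]], [0, [0, 0, 3], [0, 0, 0.13]], [0, [0, 0, 0], [0, 0, 0]]], force=30)

```text
clock: 9.1
position: [0.5245, -0.1475, 0.1402]
ee_rot: [-2.046, -2.375, 0.005]
force: [-0.2, 0.9, -0.0]
width: 0.006
gripper_force: 0.0
```

```bash
cat >> h.py <<'E'
def rel(phi_s=None):
    o=arm.observe();R=Ro.from_rotvec(o['ee_rot']).as_matrix();d=o['position'][:2]-WC
    F=o['force'];M=o['ft_torque'];T0=d[0]*F[1]-d[1]*F[0]
    print('t',o['clock'],'pos',o['position'].round(4),'r',(np.hypot(*d)*1e3).round(1),'ang',np.degrees(np.arctan2(d[1],d[0])).round(1)%360,'toolx',np.degrees(np.arctan2(R[1,0],R[0,0])).round(1),'tilt',R[:2,2].round(3),'w',o['width'].round(3))
    print('F',F.round(2),'M',M.round(3),'T(F at tcp)',T0.round(3),'T+Mz',(T0+M[2]).round(3))
    if phi_s is not None:
        e=np.array([np.cos(np.radians(phi_s)),np.sin(np.radians(phi_s))]);t=np.array([e[1],-e[0]])
        print('radial',(d@e*1e3).round(1),'behind',(-d@t*1e3).round(1))
    return o
E
python3 - <<'E'
from h import *
rel(193.5)
E
```

```text
Traceback (most recent call last):
  File "h.py", line 21, in rel
    print('t',o['clock'],'pos',o['position'].round(4),'r',(np.hypot(*d)*1e3).round(1),'ang',np.degrees(np.arctan2(d[1],d[0])).round(1)%360,'toolx',np.degrees(np.arctan2(R[1,0],R[0,0])).round(1),'tilt',R[:2,2].round(3),'w',o['width'].round(3))
                                                                                                                                                                                                                              ^^^^^^^^^^^^^^^^
AttributeError: 'float' object has no attribute 'round'
```

>>> send_rows(increments=[[0, [-0.5, 0.1, 0], [0, 0, 0]], [0, [0, 0, 2.5], [0, 0, 0]], [0, [0, 0, 2.5], [0, 0, 0]], [0, [0, 0, 1.9], [0, 0, 0]], [0, [0, 0, 0.6], [0, 0, 0]]])

```text
clock: 9.6
position: [0.5298, -0.1532, 0.0687]
ee_rot: [-2.043, -2.386, -0.001]
force: [-1.0, 0.2, 0.4]
width: 0.007
gripper_force: 0.0
```

```bash
sed -i "s/o\['width'\].round(3)/o['width']/" h.py
python3 - <<'E'
from h import *
rel(193.5)
a=snap('wrist','w4');b=snap('scene','s4')
cv2.imwrite('pics/c4.png',np.hstack([cv2.resize(a,(512,384)),cv2.resize(b[170:234,225:320],(285,192),interpolation=cv2.INTER_CUBIC).repeat(2,0)[:384]])[:,:,::-1])
rel(193.5)
E
```

```text
t 9.6 pos [ 0.5298 -0.1532  0.0687] r 47.3 ang 223.7 toolx 98.8 tilt [-0.     0.001] w 0.006836266982645882
F [-1.    0.2   0.41] M [-0.024  0.015  0.035] T(F at tcp) -0.04 T+Mz -0.005
radial 40.9 behind 23.8
t 9.7 pos [ 0.53   -0.1537  0.0694] r 47.5 ang 224.3 toolx 98.8 tilt [0.001 0.   ] w 0.002265426908731978
F [-0.1  -0.19  0.5 ] M [ 0.032 -0.035  0.038] T(F at tcp) 0.003 T+Mz 0.041
radial 40.8 behind 24.3
```

View pics/c4.png

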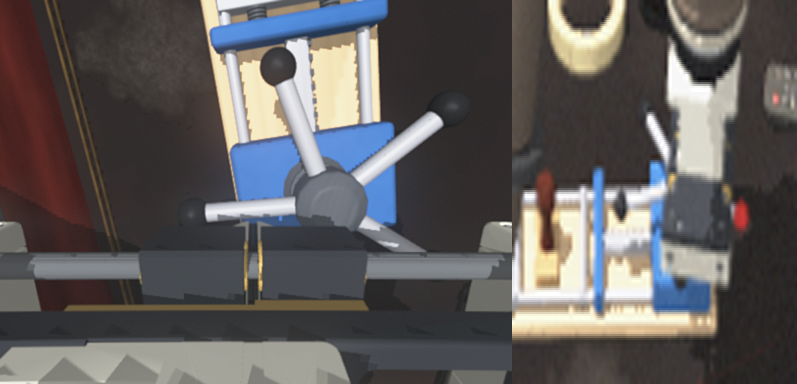

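>>> send_rows(increments=[[0, [0.2, 0, 0.2], [0, 0, 0]], [0, [0.2, 0, 0.2], [0, 0, 0]], [0, [0.2, 0, 0], [0, 0, 0]], [0, [0.15, 0, 0], [0, 0, 0]]])

```text
clock: 10.1
position: [0.5289, -0.1484, 0.0655]
ee_rot: [2.047, 2.379, -0.0]
force: [2.2, -8.5, -0.8]
width: 0.007
gripper_force: 4.2
```

```bash
python3 - <<'E'
from h import *
rel(193.5)
E
```

```text
t 10.1 pos [ 0.5289 -0.1484  0.0655] r 44.8 ang 218.5 toolx 98.6 tilt [ 0.002 -0.002] w 0.007408781334050572
F [ 2.18 -8.45 -0.83] M [-1.794 -0.411  0.117] T(F at tcp) 0.357 T+Mz 0.474
radial 40.6 behind 18.9
```

>>> send_rows(increments=[[0, [0.24, -0.13, 0], [0, 0, 0.06]], [0, [0.24, -0.13, 0], [0, 0, 0.06]], [0, [0.24, -0.13, 0], [0, 0, 0.06]], [0, [0.24, -0.13, 0], [0, 0, 0.06]], [0, [0.24, -0.13, 0], [0, 0, 0.06]]])

```text
clock: 10.6
position: [0.5226, -0.1381, 0.0656]
ee_rot: [2.383, 2.04, 0.001]
force: [3.3, -9.9, -1.8]
width: 0.006
gripper_force: 4.8
```

```bash
python3 - <<'E'
from h import *
rel()
E
```

```text
t 10.6 pos [ 0.5226 -0.1381  0.0656] r 45.0 ang 203.1 toolx 81.1 tilt [ 0.004 -0.003] w 0.005858740802642318
F [ 3.29 -9.86 -1.8 ] M [-2.166e+00 -6.850e-01 -2.000e-03] T(F at tcp) 0.466 T+Mz 0.465
```

>>> send_rows(increments=[[0, [0.24, -0.13, 0], [0, 0, 0.06]], [0, [0.24, -0.13, 0], [0, 0, 0.06]], [0, [0.24, -0.13, 0], [0, 0, 0.06]], [0, [0.24, -0.13, 0], [0, 0, 0.06]], [0, [0.24, -0.13, 0], [0, 0, 0.06]]])

```text
clock: 11.1
position: [0.5194, -0.1251, 0.0656]
ee_rot: [2.661, 1.661, 0.001]
force: [3.1, -10.9, -2.6]
width: 0.009
gripper_force: 4.7
```

>>> send_rows(increments=[[0, [0.24, -0.13, 0], [0, 0, 0.06]], [0, [0.24, -0.13, 0], [0, 0, 0.06]], [0, [0.24, -0.13, 0], [0, 0, 0.06]], [0, [0.24, -0.13, 0], [0, 0, 0.06]], [0, [0.24, -0.13, 0], [0, 0, 0.06]]])

```text
clock: 11.6
position: [0.5199, -0.1118, 0.0655]
ee_rot: [2.88, 1.244, 0.001]
force: [2.3, -11.7, -0.7]
width: 0.005
gripper_force: 4.7
```

```bash
python3 - <<'E'
from h import *
rel()
E
```

```text
t 11.6 pos [ 0.5199 -0.1118  0.0655] r 44.9 ang 168.8 toolx 46.7 tilt [ 0.002 -0.004] w 0.005366283527654795
F [  2.3  -11.67  -0.66] M [-2.524 -0.132  0.069] T(F at tcp) 0.495 T+Mz 0.563
```

>>> send_rows(increments=[[0, [0.24, -0.09, 0], [0, 0, 0.06]], [0, [0.24, -0.09, 0], [0, 0, 0.06]], [0, [0.24, -0.09, 0], [0, 0, 0.06]], [0, [0.24, -0.13, 0], [0, 0, 0.06]], [0, [0.24, -0.13, 0], [0, 0, 0.06]]])

```text
clock: 12.1
position: [0.5241, -0.0994, 0.0653]
ee_rot: [3.035, 0.801, -0.002]
force: [-3.4, -10.3, 3.7]
width: 0.005
gripper_force: 4.8
```

```bash
python3 - <<'E'
from h import *
rel()
E
```

```text
t 12.1 pos [ 0.5241 -0.0994  0.0653] r 45.2 ang 152.1 toolx 29.6 tilt [-0.001 -0.003] w 0.004756790059953547
F [ -3.43 -10.32   3.7 ] M [-1.987  1.013  0.015] T(F at tcp) 0.485 T+Mz 0.5
```

>>> send_rows(increments=[[0, [-0.4, 0, 0], [0, 0, 0]], [0, [-0.5, 0, 0], [0, 0, 0]], [0, [0, 0, -2], [0, 0, 0]], [0, [0, 0, -2.2], [0, 0, 0]], [0, [0, 0, -0.5], [0, 0, 0]]])

```text
clock: 12.6
position: [0.5182, -0.1011, 0.1138]
ee_rot: [3.035, 0.81, 0.005]
force: [0.6, -0.9, 0.8]
width: 0.001
gripper_force: 0.0
```

>>> send_rows(increments=[[0, [-0.51, 0.5, 0], [0, 0, -0.144]], [0, [-0.51, 0.5, 0], [0, 0, -0.144]], [0, [-0.51, 0.5, 0], [0, 0, -0.144]], [0, [-0.51, 0.5, 0], [0, 0, -0.144]], [0, [-0.51, 0.5, 0], [0, 0, -0.144]]])

```text
clock: 13.1
position: [0.5172, -0.1359, 0.1114]
ee_rot: [-2.549, -1.835, -0.0]
force: [-0.1, 0.7, -0.1]
width: 0.004
gripper_force: 0.0
```

>>> send_rows(increments=[[0, [-0.51, 0.5, 0], [0, 0, -0.144]], [0, [-0.51, 0.5, 0], [0, 0, -0.144]], [0, [-0.51, 0.5, 0], [0, 0, -0.144]], [0, [-0.51, 0.5, 0], [0, 0, -0.144]], [0, [0, 0, 0], [0, 0, 0]]])

```text
clock: 13.6
position: [0.5352, -0.1588, 0.1114]
ee_rot: [1.93, 2.479, 0.001]
force: [-0.3, -0.4, 1.1]
width: 0.005
gripper_force: 0.0
```

```bash
python3 - <<'E'
from h import *
rel(199)
p=arm.camera_params('wrist');a=snap('wrist','w5');np.save('w5.npy',p,allow_pickle=True)
cv2.imwrite('pics/w5b.png',cv2.resize(a,(800,600),interpolation=cv2.INTER_CUBIC)[:,:,::-1])
E
```

```text
t 13.6 pos [ 0.5352 -0.1588  0.1114] r 47.9 ang 233.0 toolx 104.2 tilt [0. 0.] w 0.0050551723273425725
F [-0.26 -0.42  1.12] M [ 0.036  0.002 -0.023] T(F at tcp) 0.002 T+Mz -0.021
radial 39.7 behind 26.8
```

View pics/w5b.png

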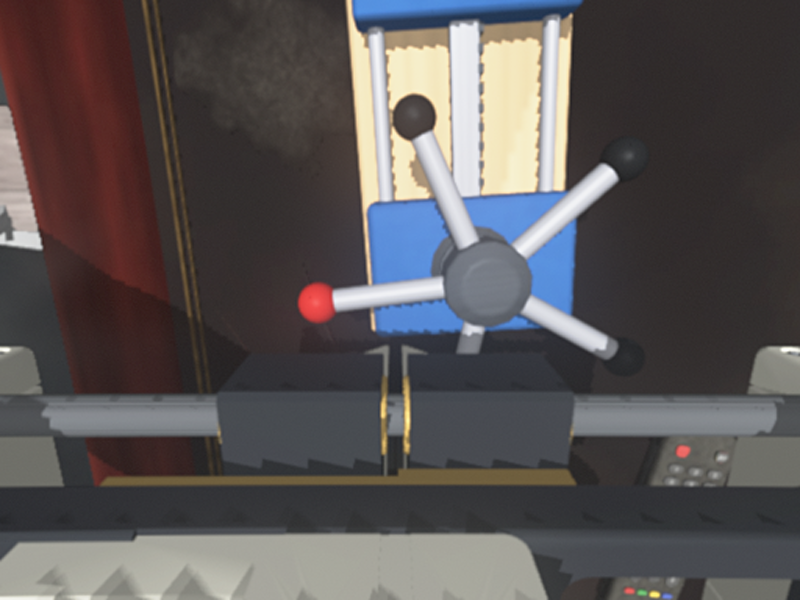

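Red-ball spoke now at the left, ball at (317,302), with others at (413,117), (627,158) and (627,357), and hub at (487,282). I'll compute the wheel angle next.

```bash
python3 - <<'E'
from h import *
p=np.load('w5.npy',allow_pickle=True).item()
W=lambda x,y,z:pix2pt(p,x*.64,y*.64,z)
from scipy.optimize import least_squares
q=np.array([W(317,302,.078),W(413,117,.078),W(627,158,.078),W(627,357,.078)])[:,:2];n=np.array([0,1,2,3])
f=lambda v:(q-v[:2]-.076*np.c_[np.cos(v[2]-n*2*np.pi/5),np.sin(v[2]-n*2*np.pi/5)]).ravel()
r=least_squares(f,[*WC,3.4]);print(r.x[:2].round(4),np.degrees(r.x[2])%360,r.fun.round(4))
th=np.radians(360+(-90+17.2)-np.degrees(r.x[2])%360);print('theta',th,'jaw',23+20*th)
E
```

```text
[ 0.5646 -0.1212] 201.80777196421207 [ 0.0006  0.0012  0.0004 -0.0011 -0.0004 -0.0009 -0.0006  0.0008]
theta 1.4903755348383094 jaw 52.80751069676619
```

>>> send_rows(increments=[[0, [0.1, 0, 1.5], [0, 0, 0]], [0, [0, 0, 2], [0, 0, 0]], [0, [0, 0, 1], [0, 0, 0]], [0, [0.2, 0, 0.1], [0, 0, 0]], [0, [0.2, 0, 0], [0, 0, 0]]])

```text
clock: 14.15
position: [0.5336, -0.1537, 0.0658]
ee_rot: [1.934, 2.476, -0.001]
force: [0.5, -6.0, -1.3]
width: 0.001
gripper_force: 2.5
```

>>> send_rows(increments=[[0, [0.24, -0.12, 0], [0, 0, 0.06]], [0, [0.24, -0.12, 0], [0, 0, 0.06]], [0, [0.24, -0.12, 0], [0, 0, 0.06]], [0, [0.24, -0.12, 0], [0, 0, 0.06]], [0, [0.24, -0.12, 0], [0, 0, 0.06]]])

```text
clock: 14.65
position: [0.5267, -0.1456, 0.0668]
ee_rot: [2.284, 2.151, -0.002]
force: [-0.7, -11.3, -2.9]
width: 0.001
gripper_force: 4.9
```

```bash
python3 - <<'E'
from h import *
rel()
E
```

```text
t 14.65 pos [ 0.5267 -0.1456  0.0668] r 45.0 ang 213.9 toolx 86.6 tilt [ 0.002 -0.004] w 0.0006672067295246524
F [ -0.69 -11.3   -2.93] M [-2.382  0.021  0.186] T(F at tcp) 0.404 T+Mz 0.59
```

>>> send_rows(increments=[[0, [0.24, -0.12, 0], [0, 0, 0.06]], [0, [0.24, -0.12, 0], [0, 0, 0.06]], [0, [0.24, -0.12, 0], [0, 0, 0.06]], [0, [0.24, -0.12, 0], [0, 0, 0.06]], [0, [0.24, -0.12, 0], [0, 0, 0.06]]])

```text
clock: 15.15
position: [0.5215, -0.1325, 0.0665]
ee_rot: [2.581, 1.787, -0.003]
force: [-5.0, -9.1, 0.1]
width: 0.008
gripper_force: 5.3
```

```bash
python3 - <<'E'
from h import *
rel()
E
```

```text
t 15.15 pos [ 0.5215 -0.1325  0.0665] r 44.1 ang 195.8 toolx 69.4 tilt [-0.    -0.003] w 0.008100400767111705
F [-4.99 -9.1   0.07] M [-2.246  0.964  0.139] T(F at tcp) 0.327 T+Mz 0.466
```

>>> send_rows(increments=[[0, [0.2, -0.09, 0], [0, 0, 0.05]], [0, [0.2, -0.09, 0], [0, 0, 0.05]], [0, [0.2, -0.09, 0], [0, 0, 0.05]], [0, [0.2, -0.09, 0], [0, 0, 0.05]]])

```text
clock: 15.55
position: [0.5204, -0.1232, 0.0663]
ee_rot: [2.748, 1.522, -0.005]
force: [-6.6, -9.0, 2.7]
width: -0.001
gripper_force: 5.7
```

```bash
python3 - <<'E'
from h import *
rel()
E
```

```text
t 15.55 pos [ 0.5204 -0.1232  0.0663] r 43.7 ang 183.6 toolx 58.0 tilt [-0.003 -0.002] w -0.0014735910622300954
F [-6.62 -9.02  2.75] M [-1.858  1.766  0.173] T(F at tcp) 0.375 T+Mz 0.548
```

>>> send_rows(increments=[[0, [0.11, -0.08, 0], [0, 0, 0.03]], [0, [0.11, -0.08, 0], [0, 0, 0.03]], [0, [0.11, -0.08, 0], [0, 0, 0.03]], [0, [0.11, -0.08, 0], [0, 0, 0.03]], [0, [0.11, -0.08, 0], [0, 0, 0.03]]])

```text
clock: 16.05
position: [0.5207, -0.1162, 0.0664]
ee_rot: [2.853, 1.313, -0.004]
force: [-6.4, -9.3, 1.4]
width: 0.006
gripper_force: 5.4
```

```bash
python3 - <<'E'
from h import *
rel()
E
```

```text
t 16.05 pos [ 0.5207 -0.1162  0.0664] r 43.6 ang 174.4 toolx 49.4 tilt [-0.002 -0.002] w 0.005511580239941739
F [-6.38 -9.28  1.42] M [-1.79   1.414  0.128] T(F at tcp) 0.43 T+Mz 0.557
```

>>> send_rows(increments=[[0, [0.075, -0.05, 0], [0, 0, 0.02]], [0, [0.075, -0.05, 0], [0, 0, 0.02]], [0, [0.075, -0.05, 0], [0, 0, 0.02]], [0, [0.075, -0.05, 0], [0, 0, 0.02]]])

```text
clock: 16.45
position: [0.5212, -0.1126, 0.0664]
ee_rot: [2.903, 1.199, -0.004]
force: [-6.7, -8.7, 3.3]
width: 0.005
gripper_force: 5.3
```

```bash
python3 - <<'E'
from h import *
rel()
E
```

```text
t 16.45 pos [ 0.5212 -0.1126  0.0664] r 43.5 ang 169.5 toolx 44.9 tilt [-0.002 -0.002] w 0.005287607684566537
F [-6.66 -8.67  3.3 ] M [-1.727  1.453  0.156] T(F at tcp) 0.424 T+Mz 0.58
```

>>> send_rows(increments=[[0, [0.075, -0.05, 0], [0, 0, 0.02]], [0, [0.075, -0.05, 0], [0, 0, 0.02]], [0, [0.075, -0.05, 0], [0, 0, 0.02]]])

```text
clock: 16.75
position: [0.5218, -0.1099, 0.0664]
ee_rot: [2.938, 1.111, -0.004]
force: [-6.8, -8.2, 2.4]
width: 0.007
gripper_force: 5.3
```

```bash
python3 - <<'E'
from h import *
rel()
E
```

```text
t 16.75 pos [ 0.5218 -0.1099  0.0664] r 43.5 ang 165.9 toolx 41.4 tilt [-0.002 -0.002] w 0.0067344389930222
F [-6.75 -8.17  2.37] M [-1.682  1.475  0.085] T(F at tcp) 0.416 T+Mz 0.501
```

>>> send_rows(increments=[[0, [0.075, -0.05, 0], [0, 0, 0.02]], [0, [0.075, -0.05, 0], [0, 0, 0.02]], [0, [0.075, -0.05, 0], [0, 0, 0.02]]])

```text
clock: 17.05
position: [0.5226, -0.1073, 0.0664]
ee_rot: [2.97, 1.022, -0.003]
force: [-6.0, -7.6, 1.7]
width: 0.006
gripper_force: 5.3
```

```bash
python3 - <<'E'
from h import *
rel()
E
```

```text
t 17.05 pos [ 0.5226 -0.1073  0.0664] r 43.5 ang 162.3 toolx 38.0 tilt [-0.002 -0.002] w 0.005878995408184502
F [-6.   -7.59  1.66] M [-1.718  1.527  0.141] T(F at tcp) 0.394 T+Mz 0.535
```

>>> send_rows(increments=[[0, [0.075, -0.05, 0], [0, 0, 0.02]], [0, [0.075, -0.05, 0], [0, 0, 0.02]], [0, [0.075, -0.05, 0], [0, 0, 0.02]]])

```text
clock: 17.35
position: [0.5235, -0.1047, 0.0664]
ee_rot: [2.999, 0.933, -0.004]
force: [-6.4, -7.7, 1.2]
width: 0.005
gripper_force: 5.4
```

```bash
python3 - <<'E'
from h import *
rel()
E
```

```text
t 17.35 pos [ 0.5235 -0.1047  0.0664] r 43.5 ang 158.7 toolx 34.6 tilt [-0.002 -0.002] w 0.005439052935730739
F [-6.36 -7.69  1.24] M [-1.74   1.527  0.104] T(F at tcp) 0.413 T+Mz 0.516
```

>>> send_rows(increments=[[0, [0.075, -0.05, 0], [0, 0, 0.02]], [0, [0.075, -0.05, 0], [0, 0, 0.02]]])

```text
clock: 17.55
position: [0.5239, -0.1032, 0.0663]
ee_rot: [3.017, 0.872, -0.004]
force: [-6.8, -8.9, 3.4]
width: 0.005
gripper_force: 5.9
```

```bash
python3 - <<'E'
from h import *
rel()
E
```

```text
t 17.55 pos [ 0.5239 -0.1032  0.0663] r 43.6 ang 156.6 toolx 32.3 tilt [-0.002 -0.002] w 0.0047548288830701994
F [-6.8  -8.91  3.42] M [-1.89   1.669  0.171] T(F at tcp) 0.475 T+Mz 0.646
```

>>> send_rows(increments=[[0, [0.075, -0.05, 0], [0, 0, 0.02]], [0, [0.075, -0.05, 0], [0, 0, 0.02]]])

```text
clock: 17.75
position: [0.5245, -0.1018, 0.0663]
ee_rot: [3.034, 0.811, -0.004]
force: [-7.9, -10.4, 3.2]
width: 0.005
gripper_force: 6.4
```

```bash
cat >> h.py <<'E'
def est():
    o=rel(); m=np.hypot(*o['ft_torque'][:2]); d=o['position'][:2]-WC
    th=1.49+np.radians(227.5-np.degrees(np.arctan2(d[1],d[0])))
    print('|M|',m.round(3),'N(M)',(28*(m/2.28-1)).round(1),'N(g)',round(28*(o['gripper_force']/5.33-1),1),'theta',th.round(3))
E
python3 - <<'E'
from h import *
est()
E
```

```text
t 17.75 pos [ 0.5245 -0.1018  0.0663] r 43.7 ang 154.6 toolx 29.9 tilt [-0.002 -0.002] w 0.004897876718410065
F [ -7.95 -10.37   3.17] M [-1.991  1.837  0.128] T(F at tcp) 0.559 T+Mz 0.687
|M| 2.709 N(M) 5.3 N(g) 5.7 theta 2.762
```

>>> send_rows(increments=[[0, [0.075, -0.05, 0], [0, 0, 0.02]], [0, [0.075, -0.05, 0], [0, 0, 0.02]]])

```text
clock: 17.95
position: [0.525, -0.1003, 0.0663]
ee_rot: [3.049, 0.75, -0.005]
force: [-9.1, -10.1, 4.1]
width: 0.006
gripper_force: 6.9
```

```bash
python3 - <<'E'
from h import *
est()
E
```

```text
t 17.95 pos [ 0.525  -0.1003  0.0663] r 43.9 ang 152.6 toolx 27.6 tilt [-0.003 -0.002] w 0.005592956673562606
F [ -9.11 -10.07   4.12] M [-2.045  2.006  0.164] T(F at tcp) 0.576 T+Mz 0.741
|M| 2.864 N(M) 7.2 N(g) 8.3 theta 2.797
```

>>> send_rows(increments=[[0, [0.075, -0.05, 0], [0, 0, 0.02]], [0, [0.075, -0.05, 0], [0, 0, 0.02]]])

```text
clock: 18.15
position: [0.5257, -0.0989, 0.0663]
ee_rot: [3.064, 0.689, -0.006]
force: [-10.1, -10.4, 5.3]
width: 0.004
gripper_force: 7.4
```

```bash
python3 - <<'E'
from h import *
est()
E
```

```text
t 18.15 pos [ 0.5257 -0.0989  0.0663] r 44.0 ang 150.6 toolx 25.3 tilt [-0.003 -0.002] w 0.0039812441047852275
F [-10.14 -10.42   5.29] M [-2.225  2.173  0.153] T(F at tcp) 0.618 T+Mz 0.771
|M| 3.11 N(M) 10.2 N(g) 10.9 theta 2.832
```

>>> send_rows(increments=[[0, [0.075, -0.05, 0], [0, 0, 0.02]], [0, [0.075, -0.05, 0], [0, 0, 0.02]]])

```text
clock: 18.35
position: [0.5263, -0.0975, 0.0663]
ee_rot: [3.077, 0.627, -0.006]
force: [-10.1, -11.1, 5.1]
width: 0.005
gripper_force: 7.9
```

```bash
python3 - <<'E'
from h import *
est()
E
```

```text
t 18.35 pos [ 0.5263 -0.0975  0.0663] r 44.1 ang 148.6 toolx 23.0 tilt [-0.004 -0.002] w 0.00498445499319169
F [-10.1  -11.07   5.13] M [-2.272  2.328  0.185] T(F at tcp) 0.649 T+Mz 0.834
|M| 3.253 N(M) 12.0 N(g) 13.6 theta 2.866
```

>>> send_rows(increments=[[0, [0.075, -0.05, 0], [0, 0, 0.02]]])

```text
clock: 18.45
position: [0.5267, -0.0969, 0.0662]
ee_rot: [3.083, 0.596, -0.007]
force: [-10.4, -10.2, 5.8]
width: 0.005
gripper_force: 8.2
```

```bash
python3 - <<'E'
from h import *
est()
E
```

```text
t 18.45 pos [ 0.5267 -0.0969  0.0662] r 44.2 ang 147.6 toolx 21.9 tilt [-0.004 -0.002] w 0.004976695267926017
F [-10.4  -10.22   5.79] M [-2.35   2.421  0.125] T(F at tcp) 0.627 T+Mz 0.752
|M| 3.374 N(M) 13.4 N(g) 15.0 theta 2.884
```

>>> send_rows(increments=[[0, [-0.3, 0, 0], [0, 0, 0]], [0, [-0.4, 0.1, 0], [0, 0, 0]], [0, [-0.2, 0, 0], [0, 0, 0]], [0, [0, 0, -1.5], [0, 0, 0]], [0, [0, 0, -2.5], [0, 0, 0]]])

```text
clock: 18.95
position: [0.521, -0.0973, 0.1054]
ee_rot: [-3.082, -0.604, 0.003]
force: [0.5, -0.5, 0.3]
width: 0.008
gripper_force: 0.0
```

>>> send_rows(increments=[[0, [0, 0, -3], [0, 0, -0.1]], [0, [-2, 2, -4], [0, 0, -0.14]], [0, [-3, 3, -3], [0, 0, -0.14]], [0, [-3, 1, -2], [0, 0, -0.14]], [0, [-2, 0, 0], [0, 0, -0.14]]])

```text
clock: 19.45
position: [0.4809, -0.2123, 0.2282]
ee_rot: [2.714, 1.572, 0.007]
force: [0.4, 0.1, -0.4]
width: 0.003
gripper_force: 0.0
```

>>> send_rows(increments=[[0, [0, 0, 0], [0, 0, -0.14]], [0, [0, 0, 0], [0, 0, -0.14]], [0, [0, 0, 0], [0, 0, -0.14]], [0, [0, 0, 0], [0, 0, -0.14]], [0, [0, 0, 0], [0, 0, 0]]])

```text
clock: 19.95
position: [0.4802, -0.2089, 0.225]
ee_rot: [2.178, 2.264, 0.002]
force: [1.1, 0.1, -0.1]
width: 0.005
gripper_force: 0.0
```

```bash
python3 - <<'E'
from h import *
rel()
p=arm.camera_params('wrist');a=snap('wrist','w6');np.save('w6.npy',p,allow_pickle=True)
cv2.imwrite('pics/w6b.png',cv2.resize(a,(800,600),interpolation=cv2.INTER_CUBIC)[:,:,::-1])
E
```

```text
t 19.95 pos [ 0.4802 -0.2089  0.225 ] r 121.8 ang 226.5 toolx 92.2 tilt [0.001 0.   ] w 0.004810011192816888
F [ 1.1  0.1 -0.1] M [ 0.02   0.019 -0.037] T(F at tcp) 0.089 T+Mz 0.052
```

View pics/w6b.png

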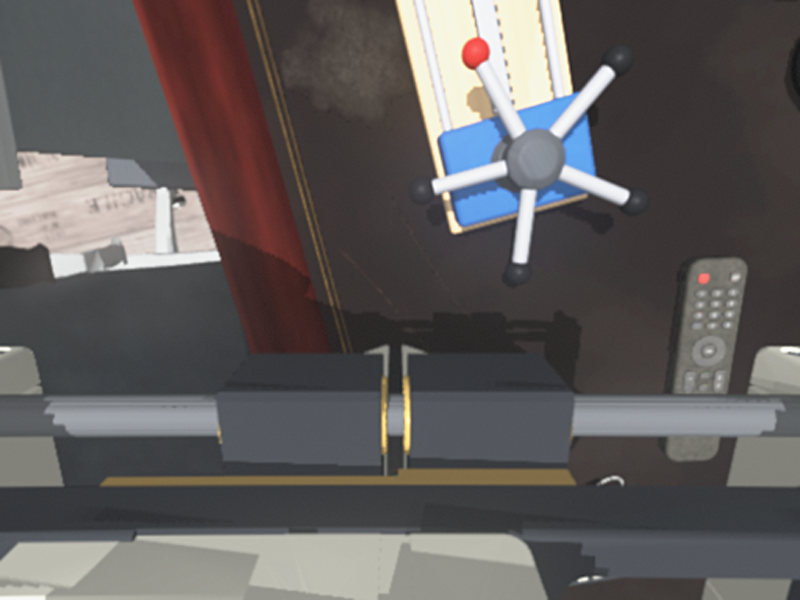

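>>> send_rows(increments=[[0, [3, 1.5, -1], [0, 0, 0]], [0, [4, 1.8, 0], [0, 0, 0]], [0, [4, 1.8, 0], [0, 0, -0.13]], [0, [2, 1, 0], [0, 0, -0.12]], [0, [0, 0, 0], [0, 0, 0]]])

```text
clock: 20.5
position: [0.5347, -0.0713, 0.2345]
ee_rot: [-1.874, -2.52, -0.003]
force: [-0.6, -0.2, -0.5]
width: 0.004
gripper_force: 0.0
```

>>> send_rows(increments=[[0, [0, 0, 0], [0, 0, 0]]])

```text
clock: 20.6
position: [0.5336, -0.0759, 0.2346]
ee_rot: [1.886, 2.512, -0.0]
force: [-0.7, -1.5, -0.0]
width: 0.004
gripper_force: 0.0
```

```bash
python3 - <<'E'
from h import *
from scipy.optimize import least_squares
p=np.load('w6.npy',allow_pickle=True).item()
W=lambda x,y,z:pix2pt(p,x*.64,y*.64,z)
q=np.array([W(*u,.078) for u in[(476,53),(619,59),(634,201),(516,272),(421,189)]])[:,:2];n=np.arange(5)
f=lambda v:(q-v[:2]-.076*np.c_[np.cos(v[2]-n*2*np.pi/5),np.sin(v[2]-n*2*np.pi/5)]).ravel()
r=least_squares(f,[*WC,2.1]);print(r.x,np.abs(r.fun).max(),'theta',np.radians(287.2-np.degrees(r.x[2])%360))
rel();p=arm.camera_params('wrist');a=snap('wrist','w7');np.save('w7.npy',p,allow_pickle=True);b=snap('side','side7')
C=np.zeros((600,800,3),np.uint8);C[:,:]=0
C[:400,:800]=cv2.resize(a[0:160,110:430],(800,400),interpolation=cv2.INTER_CUBIC)
C[400:600,:308]=cv2.resize(b[175:240,210:310],(308,200),interpolation=cv2.INTER_CUBIC)
cv2.imwrite('pics/c7.png',C[:,:,::-1])
E
```

```text
[ 0.5642151  -0.12075543  2.1774598 ] 0.0021947576977318015 theta 2.835125813024928
t 20.6 pos [ 0.5336 -0.0759  0.2346] r 54.0 ang 124.3 toolx 106.2 tilt [-0. -0.] w 0.004018194801804227
F [-0.68 -1.48 -0.  ] M [-0.035 -0.057  0.007] T(F at tcp) 0.076 T+Mz 0.083
```

View pics/c7.png

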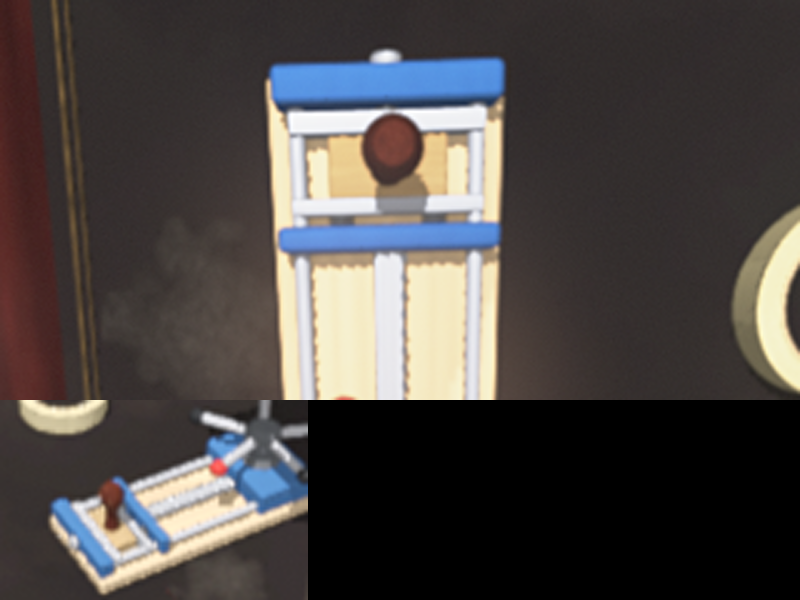

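The block is held between both pads, upright and centred. The wheel angle read from the image (2.84 rad) agrees with the roughly 15 N felt at the wheel.

```bash
python3 -c "
from cell import arm
print(arm.sign_off())"
```

```text
the job is handed in; nothing more can be done
None
```

The stamp stands upright in the middle of the clamp, long sides to the jaws, held with about 15 N as estimated from the wheel's stiffening; the arm is clear and the job is handed in.

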